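# Clear the case, try its lid, free the catch if it is caught, and hold the lid open

### The arm

A 6-joint arm with a two-finger parallel gripper is mounted at the origin on a cart in front of the work surface, level with it; the furniture and walls round the work are solid. World frame = base frame: x ahead of the robot, y to its left, z up, the work surface at z = 0. Lengths are in m, angles in rad, forces in N, time in s.
With the tool pointing down it reaches from about 0.3 to 0.775 m from the base axis. Payload 14.6 kg.
Tool frame: the origin (TCP) lies at the centre of the arm's flange, where the gripper is bolted on; the fingertips stand 199 mm ahead of it and the grasp point (between the pads) lies ctrl.tcp_to_grasp ahead of it (ctrl.tcp_to_grasp is the distance from the TCP to the grasp point, in m); z points along the fingers, y is the line along which they close (so a half turn about z gives the same grasp; the last joint's range is limited). The gripper opens to 94 mm and grips with 3 to 60 N. Pads are 16 mm wide; open, the fingers measure 119 mm over their backs; the gripper's body (75 mm by 177 mm) begins 78 mm behind the grasp point.
Start: joints at [1.207, 0.3, 1.521, -0, 1.321, -0.067], TCP at [0.161, 0.526, 0.405] pointing down, gripper open.
Joint ranges: [-3.03, 3.03], [-0.79, 2.21], [0.23, 2.52], [-1.04, 4.18], [0, 3.07], [-2.55, 2.55]. Speed limits (rad/s): [2.22, 2.22, 2.57, 3.14, 3.14, 3.14].

### API

Orientations are given as [roll, pitch, yaw] about the fixed x, y, z axes, in that order (R = Rz(yaw) Ry(pitch) Rx(roll)).
In Python, from station import ctrl gives the robot as it stands. The module is installed in compiled form; this text tells all that it offers.
- The arm moves only by the shell command python3 -m jog 'ROWS' [OPENING] [FORCE]. ROWS is JSON, a list of rows, each a list of 6 numbers: the shift along the tool's x, y, z in cm, then the turn, a rotation vector about the tool's x, y, z in rad. In form: [[tx, ty, tz, ax, ay, az], ...]. A call has 1 to 8 rows; each row is the pose to reach, as a shift and turn from the pose commanded when the call began, along the tool's axes at that moment; what a row does not reach only later rows make up. A row lasts 1/10 s, in which the tool goes at most 50 mm and 8.59 degrees, less where a joint would pass 70% of its speed; a pose out of reach is approached as far as the arm can. A call with a gripper value outside its range is refused whole. OPENING is the opening in per cent of the stroke, from 0 (shut) to 100 (fully open), set as the call begins (- or left out, the last holds). The fingers move at their own pace and stop on an object; FORCE is the grip in N (left out, the last holds). Time passes only in rows, so rows that repeat a pose let the fingers close. It gives the time, the measured TCP pose, the force, the opening and the grip force at its end, in the units of the state.
- ctrl.get_obs(): the state, without advancing time (a new reading comes with each control period).
- ctrl.camera(name): name is "scene" or "top"; returns a dict with "img" (400x640x3 uint8, blue, green, red), "intrinsics" (3x3 intrinsics, pixels), "k1" (the pictures are not rectified: a ray, as slopes to the right and down, at radius r is drawn at 1 + k1 r^2 times it, then the intrinsics apply), "R" (3x3) and "t" (3): a world point X has camera coordinates R X + t. Camera axes: x right, y down, z forward; pixel columns grow to the right and rows downward; lengths in m; the calibration is good to about 2 mm. A picture is of the moment at which its call begins. There is no depth.
- ctrl.hand_in(): hands the job in; it is judged then, once.
The state is a dict: "time_s": time; "qpos": joint angles; "joint_vel": joint speeds; "tau": joint torques, N m; "ee_pos": TCP position; "eef_rot": TCP orientation; "force": force on the tool from outside, world axes, zero at the start; "moment": the same for the moment, N m; "grip_width": finger opening in m; "grip_force": force on a finger pad.
Only numpy, scipy, OpenCV 4.12 (cv2) and the standard library are available. Lean on these libraries where they do the work, as an engineer would, in place of code of your own. Each camera call takes 0.05 s, during which the arm holds its last target. There are 200 camera calls.

### The job

I need both hands in the small blue-lidded case, so please hold its lid open for me. First move the flux syringe off the lid and lay it in the two notches of the raised aluminium rest; then try the lid with a gentle tug at its handle, never forcing it: the hidden catch is sometimes caught, and only if it is, push the orange release slide fully away to free it (leave the slide alone if the lid comes up by itself). Raise the lid by its handle to about 65 degrees and finish while still holding it there, with the syringe still lying in the rest and the solder spool, tape roll and pliers left where they are.

Things in the scene. Friction and masses are not known exactly. Their poses are not given: they have to be found in the camera images.
- case: Grey storage case, fixed to the bench (it stands at different places and yaws). Body 110 mm deep (x) by 160 mm wide (y) with a blue lid whose top is 66 mm above the bench; on its right (-y) side a grey console 110 mm deep, from y = -80 to -136 mm, top 56 mm above the bench, carries the orange release. Origin: centre of the underside of the 110 x 160 body; its x axis points from the handle side (near the robot) to the hinge side, z up.
- lid (a joint): Lid angle in rad: 0 shut, growing as the handle rises, stop at 1.48. The lid (0.22 kg, about 1.5 N to lift at the handle) always falls shut when let go. When the hidden catch is caught the lid lifts only about 0.05 rad (about 8 mm at the handle) and then stops dead; when it is not caught it rises freely. Nothing outside shows which.
- lid_handle (a point): Middle of the lid's steel bow handle: a straight round bar, 10 mm diameter, about 84 mm of it free, running along the case's y, 45 mm in front (-x) of the lid's front edge with open space between, 62 mm above the bench when shut. It moves with the lid on a circle of 155 mm radius about lid_hinge.
- lid_hinge (a point): Point on the lid's hinge line (along the case's y), at the middle of the far upper edge of the case: 55 mm behind the case's centre, 62 mm above the bench.
- release (a joint): Travel in m of the release slide: 0 as found, 0.018 fully away. It moves along the case's +x (away from the robot), needs about 3 N and stays where it is left. If the catch is caught, pushing it past about 12 mm tips the catch off and the catch then stays off.
- release_top (a point): Centre of the top of the orange release nub on the console: 14 mm (x) by 20 mm (y), standing 17 mm above the console top (this point is 73 mm above the bench). Push its near (-x) face. Beside it, 18 mm from its inner side, the lid's edge stands 10 mm higher than the console.
- rest: Aluminium syringe rest, fixed to the bench: foot plate 56 x 78 x 6 mm, two upright saddles 6 mm thick at y = -27 and +27 mm, each with a flat bottom 45 mm above the bench and horns 12 mm high at the sides of a notch 31 mm wide (across x). Origin: centre of the underside; the syringe lies along its y, either way round.
- rest_seat (a point): Where the middle of the syringe's barrel is when it lies in the rest: midway between the saddles, 55.5 mm above the bench; the same axes as the rest.
- syringe_mid (a point): Middle of the loose amber flux syringe's barrel. The barrel is 78 mm long (y), 21 mm wide and 21 mm high; this point is at its centre, 10.5 mm above what it lies on; a thin nozzle goes on 18 mm past the barrel at the +y end. About 20 g. Take it across its width. It starts lying on the shut lid.
- syringe: The same syringe, as a body (origin under its middle, 9 mm along +y from the barrel's middle).
- spool: Bystander: solder spool, 47 mm diameter, 25 mm high, origin at the centre of its underside.
- tape: Bystander: amber tape roll, 52 mm diameter, 12 mm high, origin at the centre of its underside.
- pliers: Bystander: small blue-handled pliers, 41 x 115 x 9 mm, long along their y, origin at the centre of their underside.
Things that resemble listed ones, but are neither listed nor needed, are in the scene too. Of the things that look like the syringe, the smaller one is meant. Leave any purple look-alike of the rest alone.

How it is judged:
By the outcome, as a careful person would: the job done as asked, in the order asked, and still so for the second after the job is handed in, while the arm keeps its last pose, push and grip.
It also fails if it takes over 64 s, if anything falls off the work surface, if the arm or the gripper's body presses on something with over 40 N, if the wrist force passes 120 N, or if a joint passes its speed limit or range.

## Working session

There is one attempt and no reset: what is moved stays moved. The work goes in short steps, Python scripts to look and compute and a shell command to move; the robot and the scene stay as the last step left them, time stands still between calls to the robot, and variables do not carry over. Pictures are saved under pics/ and viewed, at most 10 in all, crops included, and the job is handed in when it is done.

```bash
mkdir -p pics
cat > h.py <<'E'
import numpy as np,cv2,json
from station import ctrl
from scipy.spatial.transform import Rotation as Ro
def snap(n,f):
    c=ctrl.camera(n); cv2.imwrite(f'pics/{f}.png',c['img']); 
    json.dump({k:np.array(c[k]).tolist() for k in('intrinsics','k1','R','t')},open(f'pics/{n}.json','w')); return c
def cam(n):
    c=json.load(open(f'pics/{n}.json')); return {k:np.array(v) for k,v in c.items()}
def px2w(c,u,v,z):
    K=c['intrinsics']; d=np.array([(u-K[0,2])/K[0,0],(v-K[1,2])/K[1,1]]); s=d.copy()
    for _ in range(30): s=d/(1+c['k1']*(s@s))
    r=c['R'].T@np.array([*s,1]); o=-c['R'].T@c['t']
    return o+r*(z-o[2])/r[2]
def w2px(c,X):
    p=c['R']@np.array(X)+c['t']; s=p[:2]/p[2]; s=s*(1+c['k1']*(s@s)); K=c['intrinsics']
    return np.array([K[0,0]*s[0]+K[0,2],K[1,1]*s[1]+K[1,2]])
def st():
    o=ctrl.get_obs(); return o
E
python3 - <<'E'
from h import *
a=snap('top','top0');b=snap('scene','sc0')
for c in(a,b): print(np.round(-c['R'].T@c['t'],3),np.round(c['R'],2).tolist(),c['intrinsics'],c['k1'])
o=st();print(o,ctrl.tcp_to_grasp)
E
```

```text
[0.299 0.032 1.261] [[-0.02, -1.0, 0.02], [-0.99, 0.02, -0.17], [0.17, -0.02, -0.99]] [[478.06562222   0.         318.13474292]
 [  0.         478.06562222 195.35529887]
 [  0.           0.           1.        ]] -0.12890674347537656
[0.181 0.682 0.932] [[-0.9, -0.44, 0.0], [-0.34, 0.69, -0.64], [0.28, -0.57, -0.77]] [[457.35412992   0.         318.9417608 ]
 [  0.         457.35412992 196.75249751]
 [  0.           0.           1.        ]] -0.08337461470474178
{'time_s': 0.1, 'qpos': array([ 1.20737803e+00,  3.00443332e-01,  1.52148407e+00, -2.88178426e-05,
        1.32070281e+00, -6.65569923e-02]), 'joint_vel': array([-0.00011372, -0.00273902, -0.00159247, -0.00034076, -0.0002868 ,
       -0.00118903]), 'tau': array([ 7.57583475e-04, -5.32644296e+01, -3.53275216e+01,  7.09861424e-02,
        2.35848088e-02, -4.87489899e-05]), 'ee_pos': array([0.16086232, 0.52593257, 0.40414249]), 'eef_rot': array([-3.14055554e+00, -4.11533716e-05,  2.84473847e+00]), 'force': array([0.09129686, 0.33482965, 0.3144621 ]), 'moment': array([ 0.03995828,  0.02953386, -0.0385709 ]), 'grip_force': 0.0, 'grip_width': 0.09423129462635987} 0.1804
```

View pics/top0.png

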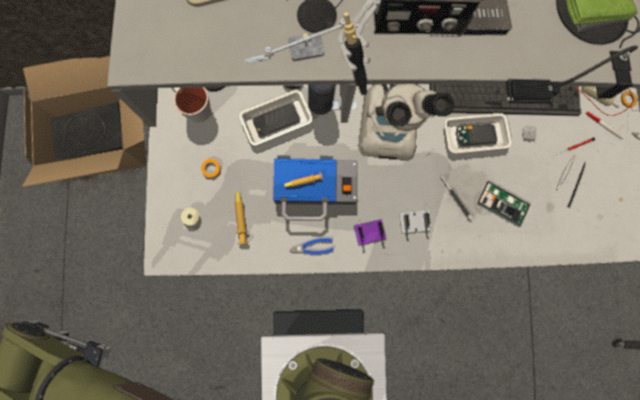

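View pics/sc0.png

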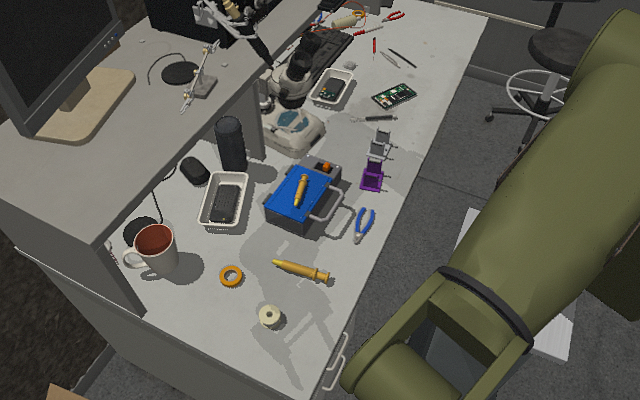

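Top view: the case is at (305,180), with the syringe on its lid at (303,181), the release at (347,187) and the handle bar at about (305,228). The aluminium rest is at (415,222) and the purple decoy at (370,233). I'll enlarge both views.

Run:
```python
from h import *
i=cv2.imread('pics/top0.png')[145:265,260:440]; cv2.imwrite('pics/c1.png',cv2.resize(i,None,fx=4.4,fy=4.4,interpolation=cv2.INTER_CUBIC))
i=cv2.imread('pics/sc0.png')[115:245,255:405]; cv2.imwrite('pics/c2.png',cv2.resize(i,None,fx=4.5,fy=4.5,interpolation=cv2.INTER_CUBIC))
```

```text
(no output)
```

View pics/c1.png

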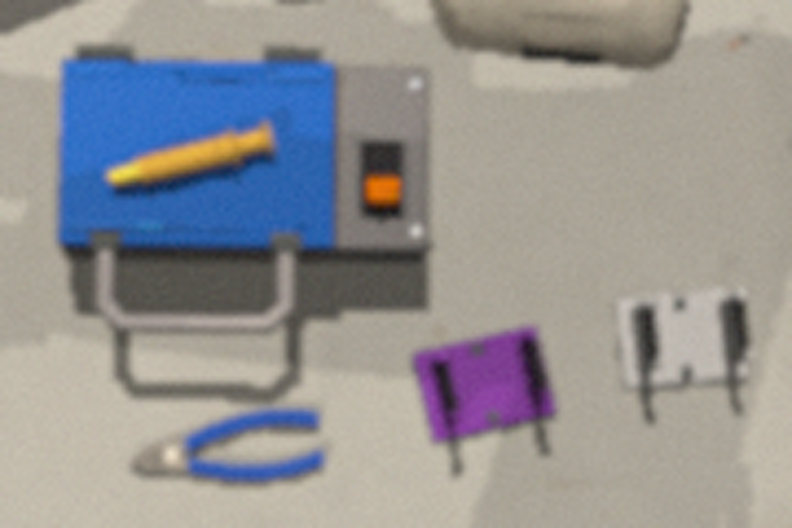

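View pics/c2.png

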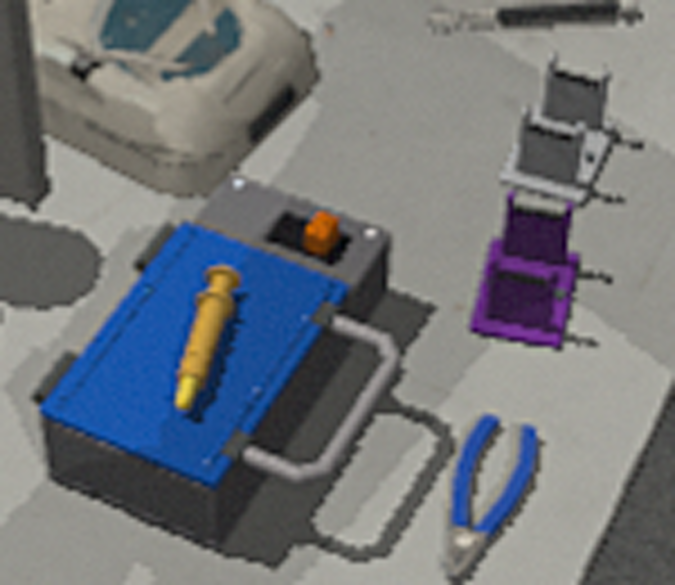

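Top crop: the lid corners are at (63,62), (333,62), (333,247) and (60,245), and the handle bar is at v≈323. The syringe runs from its tip at (107,182) to its end at (272,138). The nub is at (383,190), and the rest plate corners are at (617,300), (745,290), (752,380) and (627,388).

Scene crop: syringe tip (183,405), syringe end (225,270), nub top (322,222).

Run:
```python
from h import *
t=cam('top');s=cam('scene')
T=lambda u,v,z:px2w(t,260+u/4.4,145+v/4.4,z)
S=lambda u,v,z:px2w(s,255+u/4.5,115+v/4.5,z)
P=lambda n,x:print(n,np.round(x,4).tolist())
L=[T(63,62,.066),T(333,62,.066),T(333,247,.066),T(60,245,.066)]
LS=[S(182,228,.066),S(348,288,.066),S(215,482,.066),S(42,408,.066)] # far-right, near-right, near-left, far-left
P('lid',L);P('lidc',np.mean(L,0));P('lidS',LS);P('lidcS',np.mean(LS,0))
R=[T(617,300,.006),T(745,290,.006),T(752,380,.006),T(627,388,.006)]
P('rest',R);P('restc',np.mean(R,0))
P('yawrest y',[np.arctan2(*(a-b)[:2]) for a,b in((R[0],R[1]),(R[3],R[2]))])
P('yawlid y',[np.arctan2(*(a-b)[:2]) for a,b in((L[0],L[1]),(L[3],L[2]))])
P('hand',[T(115,323,.062),T(275,323,.062),S(390,370,.062),S(310,470,.062)])
P('nub',[T(383,190,.073),S(322,222,.073)])
for z in(.072,.0765): P('syr',[T(107,182,z),T(272,138,z),S(183,405,z),S(225,270,z)])
```

```text
lid [[0.6002, 0.1152, 0.066], [0.5973, -0.0427, 0.066], [0.4877, -0.0395, 0.066], [0.4919, 0.1176, 0.066]]
lidc [0.5443, 0.0376, 0.066]
lidS [[0.5928, -0.0321, 0.066], [0.4868, -0.0318, 0.066], [0.4923, 0.1221, 0.066], [0.5985, 0.1189, 0.066]]
lidcS [0.5426, 0.0443, 0.066]
rest [[0.4613, -0.2146, 0.006], [0.4657, -0.2939, 0.006], [0.4106, -0.295, 0.006], [0.4077, -0.2181, 0.006]]
restc [0.4363, -0.2554, 0.006]
yawrest y [-0.0555, -0.0381]
yawlid y [0.0183, 0.0268]
hand [[0.4467, 0.0866, 0.062], [0.4448, -0.0051, 0.062], [0.4422, 0.0097, 0.062], [0.4522, 0.0906, 0.062]]
nub [[0.5193, -0.0689, 0.073], [0.5191, -0.0658, 0.073]]
syr [[0.5271, 0.0899, 0.072], [0.5512, -0.0057, 0.072], [0.5288, 0.088, 0.072], [0.5528, -0.0088, 0.072]]
syr [[0.5263, 0.0896, 0.0765], [0.5503, -0.0055, 0.0765], [0.527, 0.0911, 0.0765], [0.5509, -0.0052, 0.0765]]
```

```bash
cat >> h.py <<'E'
G=ctrl.tcp_to_grasp
def go(p,psi=None,n=''):
    "print row from the measured pose to grasp point p, tool down with yaw psi"
    o=st(); R=Ro.from_euler('xyz',o['eef_rot']); psi=o['eef_rot'][2] if psi is None else psi
    D=Ro.from_euler('xyz',[np.pi,0,psi]); tcp=np.array(p)+[0,0,G]
    d=R.inv().apply(tcp-o['ee_pos'])*100; r=(R.inv()*D).as_rotvec()
    print(n,np.round(np.r_[d,r],3).tolist())
def rep():
    o=st(); g=o['ee_pos']+Ro.from_euler('xyz',o['eef_rot']).apply([0,0,G])
    print('t',round(o['time_s'],2),'g',np.round(g,4),'rot',np.round(o['eef_rot'],4),'F',np.round(o['force'],2),'w',round(o['grip_width'],4),'gf',round(o['grip_force'],2),'q',np.round(o['qpos'],2))
E
python3 - <<'E'
from h import *
t=cam('top');s=cam('scene')
for z in(.2,.3,.4,.5): print(z,px2w(t,300,84,z).round(3),px2w(s,190,150,z).round(3),px2w(t,436,103,z).round(3))
S=lambda u,v,z:px2w(s,255+u/4.5,115+v/4.5,z)
for p in [(502,180),(585,200),(612,135)]: print('restS',S(*p,.006).round(4))
go([.541,.033,.2],1.819)
E
```

```text
0.2 [0.748 0.045 0.2  ] [0.77 0.14 0.2 ] [ 0.697 -0.277  0.2  ]
0.3 [0.706 0.043 0.3  ] [0.689 0.214 0.3  ] [ 0.66  -0.248  0.3  ]
0.4 [0.663 0.042 0.4  ] [0.609 0.288 0.4  ] [ 0.622 -0.219  0.4  ]
0.5 [0.621 0.041 0.5  ] [0.528 0.362 0.5  ] [ 0.585 -0.19   0.5  ]
restS [ 0.4587 -0.2072  0.006 ]
restS [ 0.4051 -0.2138  0.006 ]
restS [ 0.41   -0.2767  0.006 ]
 [-50.77, -36.015, 2.41, -0.001, 0.0, 1.026]
```

```bash
python3 -m jog '[[-50.8,-36,2.4,0,0,1.026],[-50.8,-36,2.4,0,0,1.026],[-50.8,-36,2.4,0,0,1.026],[-50.8,-36,2.4,0,0,1.026],[-50.8,-36,2.4,0,0,1.026],[-50.8,-36,2.4,0,0,1.026],[-50.8,-36,2.4,0,0,1.026],[-50.8,-36,2.4,0,0,1.026]]' 60 10; python3 -c "
from h import *
rep();go([.541,.033,.2],1.819)"
```

```text
time_s: 0.9
ee_pos: [0.4059, 0.2077, 0.3892]
eef_rot: [3.142, 0.0, 1.814]
force: [0.8, 1.1, 0.1]
grip_width: 0.0561
grip_force: 0.0
t 0.9 g [0.4059 0.2077 0.2088] rot [3.1415 0.     1.8142] F [0.77 1.06 0.11] w 0.0561 gf 0.0 q [ 0.39  0.1   1.79 -0.    1.24  0.15]
 [-20.209, 8.902, 0.878, 0.0, 0.0, -0.005]
```

```bash
python3 -m jog '[[-20.2,8.9,5,0,0,0],[-20.2,8.9,5,0,0,0],[-20.2,8.9,5,0,0,0],[-20.2,8.9,5,0,0,0],[-20.2,8.9,5,0,0,0],[-20.2,8.9,5,0,0,0],[-20.2,8.9,5,0,0,0],[-20.2,8.9,5,0,0,0]]'; python3 -c "
from h import *
rep();go([.541,.033,.0775],1.819)
i=snap('scene','sc1')['img'][110:260,230:430]; cv2.imwrite('pics/c3.png',cv2.resize(i,None,fx=4,fy=4,interpolation=cv2.INTER_CUBIC))"
```

```text
time_s: 1.7
ee_pos: [0.5406, 0.0364, 0.3395]
eef_rot: [3.142, -0.0, 1.82]
force: [1.2, 1.1, 0.8]
grip_width: 0.0562
grip_force: 0.0
t 1.7 g [0.5406 0.0364 0.1591] rot [ 3.1415e+00 -1.0000e-04  1.8196e+00] F [1.19 1.09 0.81] w 0.0562 gf 0.0 q [-0.    0.34  1.62  0.    1.18 -0.25]
 [-0.341, -0.041, 8.155, 0.0, -0.0, 0.001]
```

View pics/c3.png

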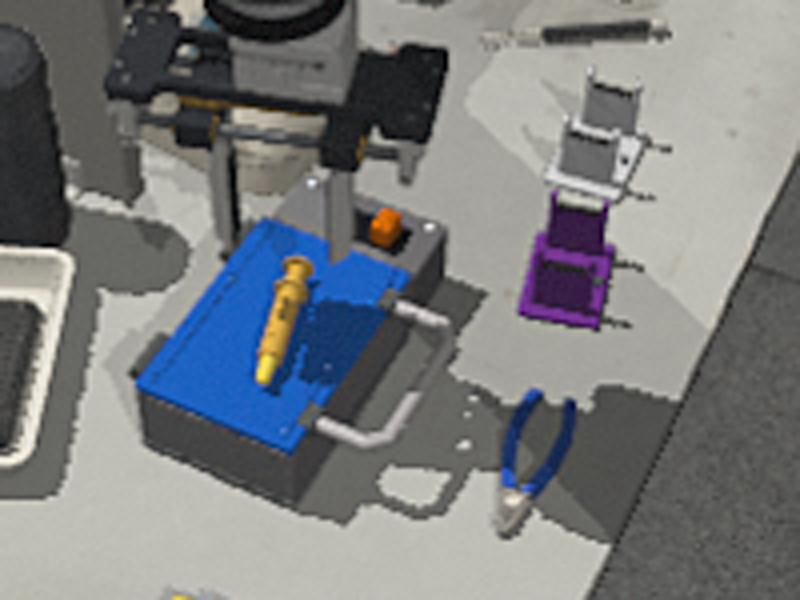

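The gripper is centred over the syringe with the fingers either side of it. The fingertips reach 19 mm past the grasp point, so I'll stop at grasp z≈0.087.

```bash
python3 -m jog '[[-0.3,0,4,0,0,0],[-0.3,0,6.5,0,0,0],[-0.3,0,7.1,0,0,0],[-0.3,0,7.1,0,0,0],[-0.3,0,7.1,0,0,0]]'; python3 -m jog '[[0,0,0,0,0,0],[0,0,0,0,0,0],[0,0,0,0,0,0],[0,0,0,0,0,0],[0,0,0,0,0,0],[0,0,0,0,0,0]]' 0 8; python3 -c "
from h import *
rep()"
```

```text
time_s: 2.25
ee_pos: [0.542, 0.0331, 0.2698]
eef_rot: [3.14, 0.001, 1.819]
force: [-0.5, 0.0, 0.8]
grip_width: 0.0565
grip_force: 0.0
time_s: 2.85
ee_pos: [0.5418, 0.0327, 0.2684]
eef_rot: [3.141, 0.0, 1.819]
force: [0.1, 0.5, 2.0]
grip_width: 0.0214
grip_force: 8.0
t 2.85 g [0.5418 0.0327 0.088 ] rot [3.1414e+00 1.0000e-04 1.8188e+00] F [0.13 0.51 2.  ] w 0.0214 gf 8.0 q [-0.01  0.44  1.68 -0.    1.03 -0.26]
```

```bash
python3 -m jog '[[0,0,-2,0,0,0],[0,0,-6,0,0,0],[0,0,-9,0,0,0],[0,0,-9,0,0,0]]'; python3 -c "
from h import *
rep();go([.436,-.2535,.15],1.618)"
```

```text
time_s: 3.25
ee_pos: [0.5421, 0.0327, 0.3623]
eef_rot: [3.135, 0.002, 1.819]
force: [-0.1, -0.5, -0.5]
grip_width: 0.0213
grip_force: 8.0
t 3.25 g [0.5432 0.0327 0.1819] rot [3.1352e+00 1.6000e-03 1.8188e+00] F [-0.11 -0.46 -0.53] w 0.0213 gf 8.0 q [-0.01  0.32  1.59  0.    1.22 -0.26]
 [-25.135, -17.327, 3.121, 0.007, 0.001, 0.201]
```

```bash
python3 -m jog '[[-25.1,-17.3,3,0,0,0.2],[-25.1,-17.3,3,0,0,0.2],[-25.1,-17.3,3,0,0,0.2],[-25.1,-17.3,3,0,0,0.2],[-25.1,-17.3,3,0,0,0.2],[-25.1,-17.3,3,0,0,0.2],[-25.1,-17.3,3,0,0,0.2],[-25.1,-17.3,3,0,0,0.2]]'; python3 -m jog '[[0,0,2,0,0,0],[0,0,3,0,0,0],[0,0,3,0,0,0],[0,0,3,0,0,0]]'; python3 -c "
from h import *
rep();go([.436,-.2535,.069],1.618)
a=snap('top','top2')['img'];b=snap('scene','sc2')['img']
i=np.vstack([cv2.resize(a[160:260,360:490],None,fx=4.6,fy=3.0,interpolation=cv2.INTER_CUBIC)[:, :598]*1,cv2.resize(b[95:195,330:460],None,fx=4.6,fy=3.0,interpolation=cv2.INTER_CUBIC)])if 0 else np.hstack([cv2.resize(a[175:275,360:460],None,fx=4,fy=4,interpolation=cv2.INTER_CUBIC),cv2.resize(b[100:200,320:420],None,fx=4,fy=4,interpolation=cv2.INTER_CUBIC)])
cv2.imwrite('pics/c4.png',i)"
```

```text
time_s: 4.05
ee_pos: [0.4351, -0.2539, 0.3274]
eef_rot: [-3.141, -0.001, 1.616]
force: [0.0, 0.8, -1.0]
grip_width: 0.0212
grip_force: 8.0
time_s: 4.45
ee_pos: [0.4361, -0.2524, 0.2985]
eef_rot: [-3.142, -0.0, 1.62]
force: [1.1, -0.8, 0.0]
grip_width: 0.0214
grip_force: 8.0
t 4.45 g [ 0.4361 -0.2524  0.1181] rot [-3.1415e+00 -1.0000e-04  1.6199e+00] F [ 1.11 -0.81  0.04] w 0.0214 gf 8.0 q [-0.6   0.32  1.76  0.    1.06 -0.65]
 [-0.107, -0.012, 4.91, -0.0, -0.0, 0.002]
```

View pics/c4.png

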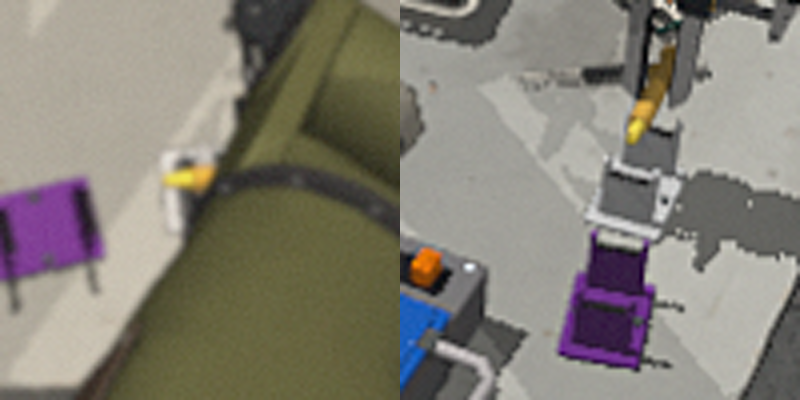

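Left (top view): the nozzle sticks out at about (190,180), over the rest. Right (scene view): the syringe is held level, tip at (635,130), above the rest. I'll check its offset against the horn tops from c2: near saddle (523,110) and (583,122), far saddle (550,58) and (606,68).

```bash
python3 -c "
from h import *
s=cam('scene')
print('pred tip px',w2px(s,[.4333,-.1954,.1065]),'seen',378.75,132.5)
print(px2w(s,378.75,132.5,.1065))
for p in[(523,110),(583,122),(550,58),(606,68)]: print(px2w(s,255+p[0]/4.5,115+p[1]/4.5,.057).round(4))
for dx in(-.0205,.0205):
  for dy in(.027,-.027): 
    q=w2px(s,[.436+dx-.047*dy,-.2535+dy+.047*dx,.057]); print('pred horn',(q-[255,115])*4.5)
"
```

```text
pred tip px [376.81516206 134.07218149] seen 378.75 132.5
[ 0.43088498 -0.20344121  0.1065    ]
[ 0.4545 -0.2206  0.057 ]
[ 0.4174 -0.2269  0.057 ]
[ 0.4568 -0.2727  0.057 ]
[ 0.4216 -0.2796  0.057 ]
pred horn [588.09209851 122.97310553]
pred horn [614.15982298  68.52522855]
pred horn [524.87932126 104.68212787]
pred horn [552.35857788  51.08826254]
```

```bash
python3 -c "
from h import *
t=cam('top')
print(px2w(t,360+165/4,175+180/4,.1065))
print(px2w(t,360+214/4,175+178/4,.1065))
print('restL',px2w(t,360+162/4,175+153/4,.006),px2w(t,360+168/4,175+232/4,.006))
"
```

```text
[ 0.43137311 -0.19655173  0.1065    ]
[ 0.43191383 -0.22701924  0.1065    ]
restL [ 0.46107524 -0.21533946  0.006     ] [ 0.40822304 -0.21675693  0.006     ]
```

```bash
python3 -m jog '[[0.3,0.1,2,0,0,0],[0.3,0.1,4,0,0,0],[0.3,0.1,4.4,0,0,0],[0.3,0.1,4.7,0,0,0],[0.3,0.1,5,0,0,0],[0.3,0.1,5,0,0,0]]'; python3 -c "
from h import *
rep()"
```

```text
time_s: 5.15
ee_pos: [0.4366, -0.2501, 0.2487]
eef_rot: [3.141, 0.0, 1.619]
force: [0.3, -0.0, 1.0]
grip_width: 0.0212
grip_force: 8.0
t 5.15 g [ 0.4367 -0.2502  0.0683] rot [3.1410e+00 5.0000e-04 1.6188e+00] F [ 0.33 -0.05  1.  ] w 0.0212 gf 8.0 q [-0.59  0.39  1.8  -0.    0.95 -0.64]
```

```bash
python3 -m jog '[[0,0,0.1,0,0,0],[0,0,0.1,0,0,0],[0,0,0.1,0,0,0]]'; python3 -c "
from h import *
rep()";  python3 -m jog '[[0,0,0.1,0,0,0],[0,0,0.1,0,0,0],[0,0,0.1,0,0,0],[0,0,0.1,0,0,0]]' 40; python3 -m jog '[[0,0,-4,0,0,0],[0,0,-9,0,0,0],[0,0,-9,0,0,0],[0,0,-9,0,0,0]]'; python3 -c "
from h import *
rep();go([.4435,.041,.15],1.55)"
```

```text
time_s: 5.45
ee_pos: [0.4365, -0.2501, 0.2475]
eef_rot: [3.141, 0.0, 1.619]
force: [-0.4, 0.2, -0.1]
grip_width: 0.021
grip_force: 8.0
t 5.45 g [ 0.4366 -0.2501  0.0671] rot [3.1414e+00 2.0000e-04 1.6188e+00] F [-0.36  0.2  -0.08] w 0.021 gf 8.0 q [-0.59  0.39  1.8  -0.    0.95 -0.64]
time_s: 5.85
ee_pos: [0.4365, -0.2501, 0.2462]
eef_rot: [3.142, 0.0, 1.619]
force: [0.1, -0.3, -1.2]
grip_width: 0.0377
grip_force: 0.0
time_s: 6.25
ee_pos: [0.4364, -0.25, 0.337]
eef_rot: [3.14, 0.001, 1.619]
force: [-0.0, 0.6, -1.3]
grip_width: 0.0377
grip_force: 0.0
t 6.25 g [ 0.4367 -0.2502  0.1566] rot [3.1399e+00 1.3000e-03 1.6188e+00] F [-0.04  0.64 -1.32] w 0.0377 gf 0.0 q [-0.59  0.26  1.73 -0.    1.14 -0.64]
 [29.035, 2.103, 0.624, 0.002, 0.001, 0.069]
```

```bash
python3 -m jog '[[29,2.1,0.6,0,0,0.07],[29,2.1,0.6,0,0,0.07],[29,2.1,0.6,0,0,0.07],[29,2.1,0.6,0,0,0.07],[29,2.1,0.6,0,0,0.07],[29,2.1,0.6,0,0,0.07],[29,2.1,0.6,0,0,0.07],[29,2.1,0.6,0,0,0.07]]'; python3 -c "
from h import *
rep();go([.4435,.041,.065],1.55)
a=snap('top','top3')['img'];b=snap('scene','sc3')['img']
i=np.hstack([cv2.resize(b[100:200,320:420],None,fx=4,fy=4,interpolation=cv2.INTER_CUBIC),cv2.resize(b[135:235,270:370],None,fx=4,fy=4,interpolation=cv2.INTER_CUBIC)])
cv2.imwrite('pics/c5.png',i)"
```

```text
time_s: 7.05
ee_pos: [0.4434, 0.0411, 0.3292]
eef_rot: [-3.14, 0.0, 1.551]
force: [-1.2, -0.4, -0.9]
grip_width: 0.0374
grip_force: 0.0
t 7.05 g [0.443  0.041  0.1488] rot [-3.1396e+00  2.0000e-04  1.5508e+00] F [-1.15 -0.39 -0.91] w 0.0374 gf 0.0 q [ 0.01  0.15  1.89 -0.    1.1   0.03]
 [-0.006, 0.031, 8.376, -0.002, 0.0, 0.001]
```

View pics/c5.png

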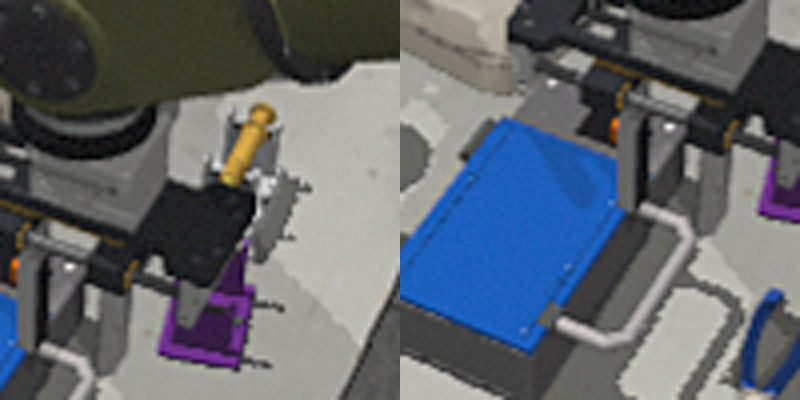

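The syringe lies in the rest (left panel, about (245,145)), and the gripper is poised over the handle. Now I'll lower onto it.

```bash
python3 -m jog '[[0,0,4,0,0,0],[0,0,7,0,0,0],[0,0,8.4,0,0,0],[0,0,8.4,0,0,0],[0,0,8.4,0,0,0]]'; python3 -c "
from h import *
rep()"; python3 -m jog '[[0,0,0,0,0,0],[0,0,0,0,0,0],[0,0,0,0,0,0],[0,0,0,0,0,0],[0,0,0,0,0,0]]' 0 20;  python3 -c "
from h import *
rep()"
```

```text
time_s: 7.65
ee_pos: [0.4438, 0.0398, 0.2466]
eef_rot: [-3.141, 0.0, 1.547]
force: [-0.0, 0.3, -1.0]
grip_width: 0.0376
grip_force: 0.0
t 7.65 g [0.4437 0.0398 0.0662] rot [-3.1415  0.      1.5474] F [-0.05  0.3  -0.99] w 0.0376 gf 0.0 q [ 0.01  0.28  1.96 -0.    0.9   0.03]
time_s: 8.15
ee_pos: [0.4455, 0.0405, 0.2482]
eef_rot: [3.131, -0.0, 1.549]
force: [18.5, -1.3, -0.8]
grip_width: 0.0093
grip_force: 20.0
t 8.15 g [0.4473 0.0405 0.0678] rot [ 3.1315e+00 -1.0000e-04  1.5487e+00] F [18.5  -1.33 -0.8 ] w 0.0093 gf 20.0 q [ 0.01  0.28  1.95 -0.    0.89  0.03]
```

The bar lies a few mm further along +x, so I'll relieve the side load first.

```bash
python3 -m jog '[[0,0.4,0,0,0,0],[0,0.4,0,0,0,0],[0,0.4,0,0,0,0]]';  python3 -c "
from h import *
rep()"
```

```text
time_s: 8.45
ee_pos: [0.4476, 0.0405, 0.2466]
eef_rot: [-3.142, 0.0, 1.549]
force: [-2.4, -1.3, 5.0]
grip_width: 0.0091
grip_force: 20.0
t 8.45 g [0.4476 0.0405 0.0662] rot [-3.1415e+00  1.0000e-04  1.5489e+00] F [-2.43 -1.3   4.98] w 0.0091 gf 20.0 q [ 0.01  0.29  1.95 -0.    0.9   0.03]
```

```bash
for i in 1 2 3; do :; done; python3 -m jog '[[0,0,-0.2,0,0,0],[0,0,-0.4,0,0,0],[0,0,-0.5,0,0,0],[0,0,-0.5,0,0,0]]';python3 -c "
from h import *
rep()"; python3 -m jog '[[0,0,-0.2,0,0,0],[0,0,-0.4,0,0,0],[0,0,-0.4,0,0,0]]';python3 -c "
from h import *
rep()"
```

```text
time_s: 8.85
ee_pos: [0.4476, 0.0405, 0.2514]
eef_rot: [3.141, 0.0, 1.549]
force: [1.5, -1.3, -0.6]
grip_width: 0.009
grip_force: 20.0
t 8.85 g [0.4476 0.0405 0.071 ] rot [3.1414 0.     1.5488] F [ 1.48 -1.31 -0.56] w 0.009 gf 20.0 q [ 0.01  0.28  1.94 -0.    0.91  0.03]
time_s: 9.15
ee_pos: [0.4477, 0.0405, 0.2555]
eef_rot: [3.141, 0.0, 1.549]
force: [3.1, -1.8, -1.5]
grip_width: 0.0095
grip_force: 20.0
t 9.15 g [0.4478 0.0405 0.0751] rot [3.141  0.     1.5488] F [ 3.07 -1.75 -1.49] w 0.0095 gf 20.0 q [ 0.01  0.28  1.94 -0.    0.92  0.03]
```

```bash
python3 -m jog '[[0,0,-0.1,0,0,0],[0,0,-0.2,0,0,0],[0,0,-0.2,0,0,0]]';python3 -c "
from h import *
rep()"; python3 -m jog '[[0,0.02,-0.1,0,0,0],[0,0.02,-0.2,0,0,0],[0,0.02,-0.2,0,0,0]]';python3 -c "
from h import *
rep()"
```

```text
time_s: 9.45
ee_pos: [0.4477, 0.0405, 0.2575]
eef_rot: [3.141, 0.0, 1.549]
force: [5.1, -1.7, -1.7]
grip_width: 0.0092
grip_force: 20.0
t 9.45 g [0.4478 0.0405 0.0771] rot [3.1408 0.     1.5488] F [ 5.08 -1.72 -1.75] w 0.0092 gf 20.0 q [ 0.01  0.27  1.94 -0.    0.93  0.03]
time_s: 9.75
ee_pos: [0.4479, 0.0405, 0.2594]
eef_rot: [3.141, -0.0, 1.549]
force: [5.6, -1.4, -1.9]
grip_width: 0.0092
grip_force: 20.0
t 9.75 g [0.448  0.0405 0.079 ] rot [ 3.141  -0.      1.5488] F [ 5.55 -1.38 -1.92] w 0.0092 gf 20.0 q [ 0.01  0.27  1.94 -0.    0.93  0.03]
```

The lid has risen 13 mm with only about 2 N, well past the 8 mm dead stop, so the catch is free and the slide stays alone. Now I'll work out the arc.

```bash
python3 -c "
import numpy as np
f=lambda a:np.array([15.5*(1-np.cos(a)),-15.5*np.sin(a)])
a=np.arange(17)*(1.134-.083)/16+.083
for k in(0,8): print([[0,*(np.round(f(x)-f(a[k]),2)+(np.array([0.05,0]) if k==0 else 0)).tolist(),0,0,0] for x in a[k+1:k+9]])"
```

```text
[[0, 0.16999999999999998, -1.01, 0, 0, 0], [0, 0.35, -2.01, 0, 0, 0], [0, 0.6000000000000001, -3.0, 0, 0, 0], [0, 0.91, -3.97, 0, 0, 0], [0, 1.29, -4.91, 0, 0, 0], [0, 1.73, -5.83, 0, 0, 0], [0, 2.2199999999999998, -6.72, 0, 0, 0], [0, 2.78, -7.58, 0, 0, 0]]
[[0, 0.61, -0.82, 0, 0, 0], [0, 1.27, -1.59, 0, 0, 0], [0, 1.98, -2.32, 0, 0, 0], [0, 2.74, -3.0, 0, 0, 0], [0, 3.54, -3.63, 0, 0, 0], [0, 4.38, -4.2, 0, 0, 0], [0, 5.25, -4.72, 0, 0, 0], [0, 6.16, -5.18, 0, 0, 0]]
```

```bash
python3 -m jog '[[0,0.17,-1.01,0,0,0],[0,0.35,-2.01,0,0,0],[0,0.6,-3.0,0,0,0],[0,0.91,-3.97,0,0,0],[0,1.29,-4.91,0,0,0],[0,1.73,-5.83,0,0,0],[0,2.22,-6.72,0,0,0],[0,2.78,-7.58,0,0,0]]';python3 -c "
from h import *
rep()
b=snap('scene','sc4')['img']
cv2.imwrite('pics/c6.png',cv2.resize(b[80:230,230:430],None,fx=4,fy=4,interpolation=cv2.INTER_CUBIC))"
```

```text
time_s: 10.55
ee_pos: [0.4754, 0.0399, 0.3356]
eef_rot: [-3.139, 0.0, 1.549]
force: [-8.6, -3.7, 4.7]
grip_width: 0.0093
grip_force: 20.0
t 10.55 g [0.4748 0.0398 0.1552] rot [-3.1386e+00  3.0000e-04  1.5489e+00] F [-8.56 -3.69  4.67] w 0.0093 gf 19.99 q [ 0.01  0.21  1.8  -0.    1.13  0.03]
```

View pics/c6.png

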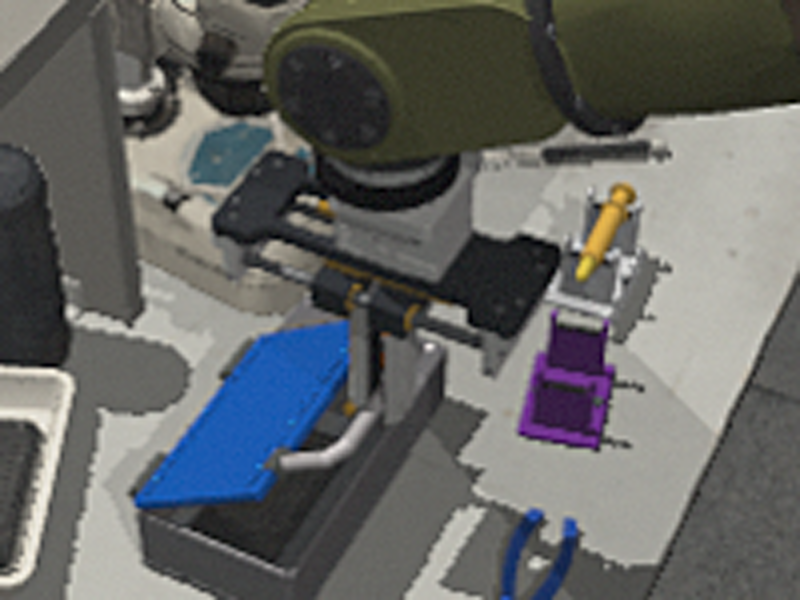

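The lid is rising in the grip (blue lid tilted at about (250,420)), and the syringe lies in the rest at (605,230). I'll continue, shifted slightly outward.

```bash
python3 -m jog '[[0,0.5,-0.8,0,0,0],[0,1.1,-1.6,0,0,0],[0,1.83,-2.32,0,0,0],[0,2.6,-3,0,0,0],[0,3.4,-3.63,0,0,0]]';python3 -c "
from h import *
rep()"; python3 -m jog '[[0,0.8,-0.58,0,0,0],[0,1.68,-1.1,0,0,0],[0,2.58,-1.55,0,0,0],[0,2.58,-1.55,0,0,0],[0,2.58,-1.55,0,0,0]]';python3 -c "
from h import *
rep()"
```

```text
time_s: 11.1
ee_pos: [0.5099, 0.0391, 0.3727]
eef_rot: [-3.141, 0.0, 1.549]
force: [-6.1, -4.1, 5.8]
grip_width: 0.0095
grip_force: 20.0
t 11.1 g [0.5098 0.039  0.1923] rot [-3.1409e+00  3.0000e-04  1.5487e+00] F [-6.12 -4.15  5.82] w 0.0095 gf 20.01 q [ 0.    0.24  1.67 -0.    1.23  0.03]
time_s: 11.6
ee_pos: [0.5355, 0.0385, 0.3878]
eef_rot: [3.141, 0.0, 1.549]
force: [-5.9, -3.3, 8.2]
grip_width: 0.0095
grip_force: 20.0
t 11.6 g [0.5357 0.0385 0.2074] rot [3.1407e+00 2.0000e-04 1.5487e+00] F [-5.92 -3.35  8.22] w 0.0095 gf 20.01 q [ 0.    0.28  1.58 -0.    1.28  0.03]
```

```bash
python3 -m jog '[[0,-0.05,-0.1,0,0,0],[0,-0.05,-0.1,0,0,0],[0,-0.05,-0.1,0,0,0],[0,-0.05,-0.1,0,0,0],[0,-0.05,-0.1,0,0,0]]';python3 -c "
from h import *
rep()
b=snap('scene','sc5')['img']
cv2.imwrite('pics/c7.png',cv2.resize(b[80:280,200:440],None,fx=3,fy=3,interpolation=cv2.INTER_CUBIC))"
```

```text
time_s: 12.1
ee_pos: [0.5348, 0.0386, 0.3876]
eef_rot: [-3.141, 0.0, 1.549]
force: [1.7, -5.3, -5.0]
grip_width: 0.0096
grip_force: 20.0
t 12.1 g [0.5348 0.0385 0.2072] rot [-3.1413e+00  1.0000e-04  1.5487e+00] F [ 1.72 -5.3  -4.97] w 0.0096 gf 20.01 q [ 0.    0.28  1.58 -0.    1.28  0.03]
```

View pics/c7.png

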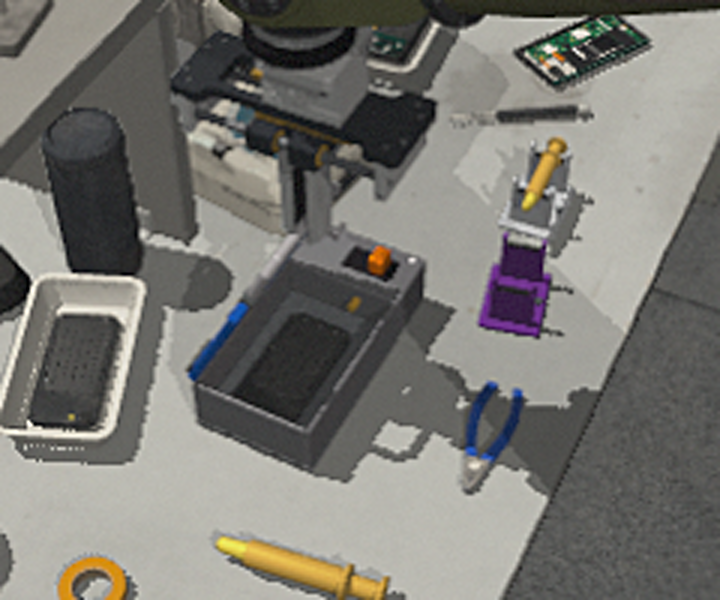

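The lid stands open and held (seen edge-on at about (240,310)). The syringe is in the rest at (545,175), and the slide and bystanders are as they were. The computed lid angle is about 64.5°.

```bash
python3 -c "
from station import ctrl
print(ctrl.hand_in())"
```

```text
the job is handed in; nothing more can be done
None
```

The lid is held open by its handle at about 64.5°, the syringe lies in the aluminium rest, and the job is handed in after about 12 s. The catch was not caught, so I left the release slide alone, and I did not touch the solder spool, tape roll or pliers.

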